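Mount a coupling hub on the encoder test stand and drive its keyed shaft home

ROBOT

A 7-joint arm with a two-finger parallel gripper is mounted at the origin on the work surface. World frame = base frame: x ahead of the robot, y to its left, z up, the work surface at z = 0. Lengths are in m, angles in degrees, forces in N, time in s.
With the tool pointing down it reaches from about 0.4 to 0.9 m from the base axis. Payload 5.6 kg.
Tool frame: the origin (TCP) lies midway between the tips of the shut fingers; the grasp point (between the pads) lies 19 mm behind it; z points along the fingers, y is the line along which they close (so a half turn about z gives the same grasp; the last joint's range is limited). The gripper opens to 92 mm and grips with 3 to 60 N. Pads are 20 mm wide; open, the fingers measure 128 mm over their backs; the gripper's body (75 mm by 189 mm) begins 69 mm behind the grasp point.
Start: joints at [-66.807, 26.786, -0.665, 91.828, 0.344, 61.387, -3.226], TCP at [0.281, 0.586, 0.215] pointing down, gripper open.
Joint ranges: [-144.91, 144.91], [-17.63, 115.5], [-89.93, 88.59], [15.96, 139.68], [-74.01, 254.01], [8.47, 105.57], [-167.45, 167.45]. Speed limits (degrees/s): [147.25, 147.25, 180, 180, 180, 180, 180].

INTERFACE

Orientations are given as [roll, pitch, yaw] about the fixed x, y, z axes, in that order (R = Rz(yaw) Ry(pitch) Rx(roll)).
In Python, from plant import manip gives the robot as it stands. The module is installed in compiled form; this text tells all that it offers.
- The arm moves only by the tool servo_tool, never from a script. Its argument "plan" is a list of rows, each a list of 3 entries, a list of its own where there are three numbers: the shift along the tool's x, y, z each as a share of 0.4 m, from -1 to 1, then the turn about the tool's z as a share of 180 degrees, from -1 to 1, then the opening, from 0 (shut) to 1 (fully open). A call has 1 to 20 rows; each row shifts and turns the commanded pose from where the row before left it, along the tool's axes as they then stand; what a row does not reach is not made up. A row lasts 1/10 s, in which the tool goes at most 50 mm and 8.59 degrees, less where a joint would pass 70% of its speed; a pose out of reach is approached as far as the arm can. A call with a number of a shift or a turn outside -1 to 1 is refused whole. A call with a gripper value outside its range is refused whole. The fingers move at their own pace and stop on an object; "grip_force" is the grip in N (left out, the last holds). Time passes only in rows, so rows that do not move let the fingers close. It gives the time, the measured TCP pose, the force, the opening and the grip force at its end, in the units of the state.
- manip.get_state(): the state, without advancing time (a new reading comes with each control period).
- manip.camera(name): name is "scene" or "top"; returns a dict with "frame" (480x640x3 uint8, blue, green, red), "range_z" (480x640 float32, m along the optical axis (not along the pixel's ray), 0 where there is no reading), "fx", "fy", "cx", "cy" (pixels), "eye" and "attitude" of the camera in the world. Camera axes: x right, y up, looking along -z (the intrinsics and any distortion apply to the point x, -y, -z); pixel columns grow to the right and rows downward; lengths in m; the calibration is good to about 2 mm. A picture is of the moment at which its call begins.
- manip.job_done(): hands the job in; it is judged then, once.
The state is a dict: "time_s": time; "joint_positions": joint angles; "dq": joint speeds; "tau": joint torques, N m; "eef_pos": TCP position; "ee_rot": TCP orientation; "contact_force": force on the tool from outside, world axes, zero at the start; "torque": the same for the moment, N m; "gripper_width": finger opening in m; "finger_force": force on a finger pad.
Only numpy, scipy, OpenCV 4.12 (cv2) and the standard library are available. Lean on these libraries where they do the work, as an engineer would, in place of code of your own. Each camera call takes 0.05 s, during which the arm holds its last target. There are 200 camera calls.

TASK

Set the loose square-footed hub flat into the square nest on top of the raised test stand and let go of it. Then take the keyed shaft (the one with the flat grip and the little nose on its collar) from the rack, push it into the hub's bore, turning it until the key slips into the keyway, and keep pushing against the spring plunger until the collar is down on the hub. Finish while still gripping the shaft and holding it fully home, and leave everything else on the bench undisturbed.

Things in the scene. Friction and masses are not known exactly. Their poses are not given: they have to be found in the camera images.
- hub_grip (a point): Plain aluminium hub, loose, 52 mm high, 0.22 kg: square foot 56 x 56 x 6 mm, above it a 44 mm round body with two flats 36 mm apart that face this point's +y and -y (grip there). Point on the hub's axis, 30 mm above its underside, 22 mm below its top; z up, x towards the keyway.
- hub_top (a point): Centre of the hub's top face, where the bore opens. The 18 mm round bore goes right through the hub, with a keyway slot 8 mm wide reaching 14.5 mm from the axis on the +x side over the full height; the slot shows from above. z up.
- nest (a point): Centre of the seat on top of the fixed test stand, 45 mm above the bench (base 100 x 100 x 10 mm, narrow post). z up, x and y along the sides of the square nest, 60 x 60 mm inside, upright lips 4 mm high, then sloped lead-ins to 8 mm above the seat. The hub's foot fits in any quarter turn. The seat has a 26 mm square opening with the spring plunger in its middle.
- plunger (a joint): Travel (m) of the spring plunger in the stand, an upright 12 mm brass pin; free, its top stands 8 mm above the seat, inside the bore of a seated hub. 0 free, grows as pressed down, stop at 0.015. About 4 N at first and 9 N at 0.012, which is its place with the shaft fully home. It pushes the shaft out if let go.
- shaft_grip (a point): Centre of the flat aluminium grip of the keyed shaft (0.2 kg): 44 mm along x, 16 mm thick along y (grip across y), 46 mm high; z up. Under it a 38 mm round collar 5 mm thick, underside 28 mm below this point; a nose on its rim points to +x, to 26 mm from the axis, right above the key. Fully home, this point is 50 mm above hub_grip. Starts upright in the rack, hanging by its collar.
- shaft_tip (a point): Lower tip of the keyed shaft, 84 mm below shaft_grip: round steel, 16 mm, lowest 5 mm tapered. The key, 6 mm wide, reaches 13 mm from the axis on the +x side and runs from the collar down to 14 mm above the tip. So 14 mm of plain tip enters the bore, then the key rests on the hub's top until in line with the keyway. The tip meets the free plunger 12 mm before fully home.
- rack: Fixed grey plastic rack 160 x 75 x 62 mm high, origin under its centre; two 30 mm holes 37 mm either side of the centre along its x; one holds the keyed shaft, the other the gauge.
- board: small blue circuit board 85 x 65 x 22 mm; bystander, origin under its centre
- meter: yellow hand-held multimeter 150 x 78 x 37 mm; bystander, origin under its centre
- driver: black-handled screwdriver 170 mm long lying down; bystander
- bearing: steel ring 32 mm across, 10 mm high, lying flat; bystander
- reel: grey plastic reel 60 mm across, 41 mm high; bystander
- cleaner: white bottle 44 mm across, 110 mm high; bystander
- gauge: plain round pin gauge standing in the other hole of the rack: like the keyed shaft but without key and nose, and with a round knob 24 mm across, 34 mm high; bystander, leave it in the rack. Origin at its lower tip
There are look-alikes about, which are no part of the job. What is shaped like the part that bears shaft_grip but green or purple is not meant.

How it is judged (in metres and radians):
On the way:
1. the hub sits flat in the nest, let go, with the shaft not yet in it (horizontal distance between hub_grip and nest below 0.0045 m and z of hub_grip in the frame of nest below 0.0325 m and angle between hub_grip's own z axis and vertical below 0.05 rad and contact force between the fingers and hub below 0.05 N and linear speed of hub below 0.02 m/s and distance between shaft_grip and hub_grip above 0.09 m), for 0.3 s.
At the end, for the whole second after the job is handed in: Hub in the nest: within 4.5 mm of centre, 2.5 mm of the seat, 0.05 rad of upright. Shaft in hub, key in keyway (0.3 rad), axes within 6 mm, tilt under 0.08 rad, collar within 2.5 mm of hub top. Plunger pressed over 9 mm, pushing over 3 N. Shaft still gripped (over 1 N), at rest (horizontal distance between hub_grip and nest below 0.0045 m and z of hub_grip in the frame of nest below 0.0325 m and angle between hub_grip's own z axis and vertical below 0.05 rad and z of shaft_grip in the frame of hub_grip below 0.0525 m and horizontal distance between shaft_grip and hub_grip below 0.006 m and angle between shaft_grip's own z axis and vertical below 0.08 rad and angle between the x axis of shaft_grip and the x axis of hub_grip, either way round below 0.3 rad and value of joint plunger above 0.009 m and contact force between shaft and plunger above 3 N and contact force between the fingers and shaft above 1 N and linear speed of shaft below 0.02 m/s); the arm keeps its last pose, push and grip.
It fails at once if a bystander is disturbed (moved over 30 mm) (distance of any of board, meter, driver, bearing, reel, cleaner, gauge from where it was at the start of the episode above 0.03 m).
It also fails if it takes over 61 s, if anything falls off the work surface, if the arm or the gripper's body presses on something with over 40 N, if the wrist force passes 120 N, or if a joint passes its speed limit or range.

## Working session

There is one attempt and no reset: what is moved stays moved. The work goes in short steps, Python scripts to look and compute and a tool call to move; the robot and the scene stay as the last step left them, time stands still between calls to the robot, and variables do not carry over. Pictures are saved under pics/ and viewed, at most 10 in all, crops included, and the job is handed in when it is done.

Besides the shell and the picture viewer there is one more tool, called after "Emit:" as name([rows], argument=value, ...), one row to a line, values as JSON. servo_tool: Moves the arm, as the interface text tells. Shift numbers are shares of 0.4 m and turn numbers shares of 180 degrees, none past 1 either way. Its arguments: {"type":"object","properties":{"plan":{"type":"array","items":{"type":"array"}},"grip_force":{"type":"number"}},"required":["plan"]}

```bash
mkdir -p pics; python3 - <<'E'
from plant import manip
import cv2,numpy as np
s=manip.get_state();print(s)
for n in("scene","top"):
    c=manip.camera(n);cv2.imwrite(f"pics/{n}0.png",c["frame"]);np.savez(f"{n}0.npz",**c)
    print(n,c["fx"],c["fy"],c["cx"],c["cy"],c["eye"],c["attitude"],[k for k in c])
E
```

```text
{'time_s': 0.0, 'joint_positions': array([-66.80585994,  26.83608256,  -0.66458968,  91.88148613,
         0.34459047,  61.38484095,  -3.22564193]), 'dq': array([-0.03207118, -0.01698954,  0.08748575,  0.01448341,  0.0296126 ,
        0.02565407, -0.07565542]), 'tau': array([ 6.83933777e-04, -5.20575106e+01, -1.16855736e-02, -2.43744385e+01,
       -5.65372116e-02,  1.71730091e-02,  1.55266011e-04]), 'eef_pos': array([0.28126458, 0.58534929, 0.21363532]), 'ee_rot': array([-1.79899856e+02,  7.84141400e-03,  1.54338807e+02]), 'contact_force': array([ 0.27154092, -0.22394355,  1.09163806]), 'torque': array([0.01573621, 0.00314621, 0.04948841]), 'finger_force': 0.0, 'gripper_width': 0.0918902559329713}
scene 479.6131476743617 479.6131476743617 315.20055898754066 244.0268457683928 [ 1.43136911 -0.30083544  0.71496338] [55.83073015  1.24282642 69.87348622] ['frame', 'range_z', 'fx', 'fy', 'cx', 'cy', 'eye', 'attitude']
top 498.47916144909226 498.47916144909226 322.58314389496144 242.73059499561225 [ 0.3875486  -0.00323654  1.15771875] [  7.38276078   1.22493203 -90.05788191] ['frame', 'range_z', 'fx', 'fy', 'cx', 'cy', 'eye', 'attitude']
```

View pics/scene0.png

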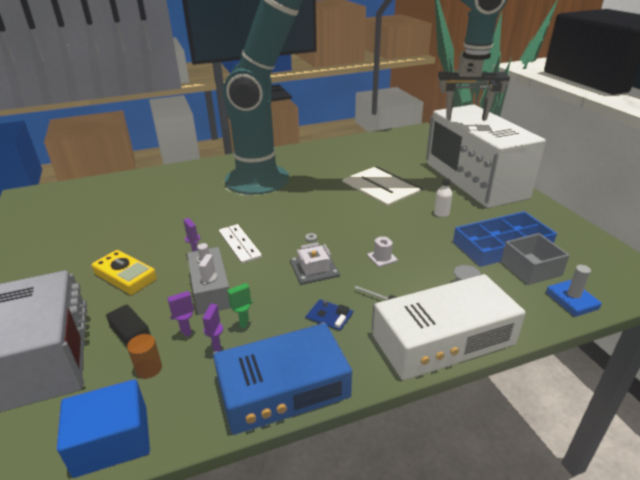

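View pics/top0.png

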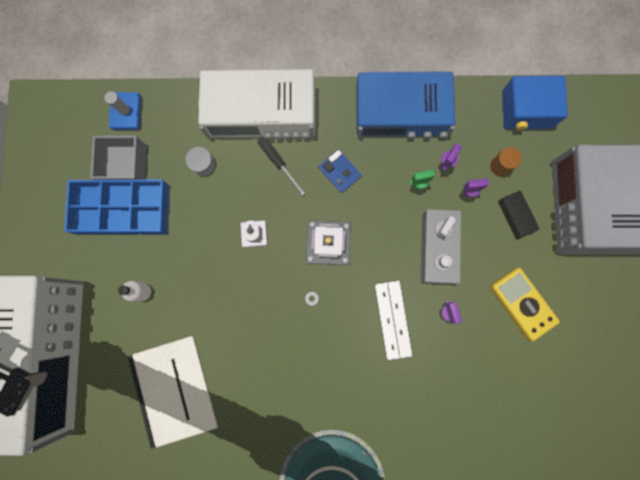

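The scene view shows the rack (205,275), stand (314,262) and hub (382,250). In the top view the hub is at (253,233), the nest at (328,242), the shaft grip at (447,226) and the gauge knob at (445,262). I'll zoom in on these.

```bash
cat > h.py <<'E'
import numpy as np,cv2
from scipy.spatial.transform import Rotation as R
def rays(c,uv):
    uv=np.atleast_2d(np.asarray(uv,float))
    d=np.c_[(uv[:,0]-c["cx"])/c["fx"],-(uv[:,1]-c["cy"])/c["fy"],-np.ones(len(uv))]
    return d@R.from_euler('xyz',c["attitude"],degrees=True).as_matrix().T
def plane(c,uv,z):
    d=rays(c,uv);return c["eye"]+d*((z-c["eye"][2])/d[:,2])[:,None]
def cloud(c):
    v,u=np.mgrid[0:480,0:640];d=rays(c,np.c_[u.ravel(),v.ravel()])
    return (c["eye"]+d*c["range_z"].reshape(-1,1)).reshape(480,640,3)
def proj(c,p):
    q=(np.atleast_2d(p)-c["eye"])@R.from_euler('xyz',c["attitude"],degrees=True).as_matrix()
    return np.c_[c["cx"]+c["fx"]*q[:,0]/-q[:,2],c["cy"]-c["fy"]*q[:,1]/-q[:,2]]
E
python3 - <<'E'
from h import *
t=dict(np.load("top0.npz"));s=dict(np.load("scene0.npz"))
def cr(c,u,v,w,h,k=8):return cv2.resize(c["frame"][v-h//2:v+h//2,u-w//2:u+w//2],None,fx=k,fy=k,interpolation=cv2.INTER_CUBIC)
a=np.hstack([cr(t,253,233,33*2//2*1+1,50),cr(t,328,242,66,50)])
a=cr(t,291,238,100,50)
b=np.hstack([cv2.rotate(cr(t,443,246,36,80,5),cv2.ROTATE_90_CLOCKWISE),cr(s,382,250,40,36,5)])
b=cv2.resize(b,(800,200)) if b.shape[1]>800 else b
b=np.pad(b,((0,0),(0,800-b.shape[1]),(0,0)))
cv2.imwrite("pics/z1.png",np.vstack([a,b]))
for n,c in(("top",t),("scene",s)):
    P=cloud(c)
    for nm,(x0,x1,y0,y1) in dict(hub=(238,270,218,250),nest=(303,354,218,266),rack=(420,465,205,287)).items():
        if n=="top":
            z=P[y0:y1,x0:x1,2];print(nm,np.percentile(z,[0,5,25,50,75,95,100]).round(3))
P=cloud(t)
for uv in[(253,229),(253,240),(328,242),(318,232),(447,226),(445,262),(430,245)]:print(uv,P[uv[1],uv[0]].round(4))
E
```

```text
hub [-6.000e-03 -2.000e-03  1.000e-03  5.000e-03  3.600e-02  5.400e-02
  1.158e+00]
nest [-0.009 -0.002  0.005  0.011  0.044  0.052  1.158]
rack [-0.008 -0.002  0.015  0.061  0.064  0.103  1.158]
(253, 229) [5.709e-01 1.854e-01 1.000e-04]
(253, 240) [0.5394 0.1786 0.0391]
(328, 242) [0.5323 0.0081 0.0537]
(318, 232) [0.5564 0.0308 0.0443]
(447, 226) [ 0.558  -0.2444  0.1107]
(445, 262) [ 0.4824 -0.2398  0.1012]
(430, 245) [ 0.5233 -0.2164  0.0648]
```

View pics/z1.png

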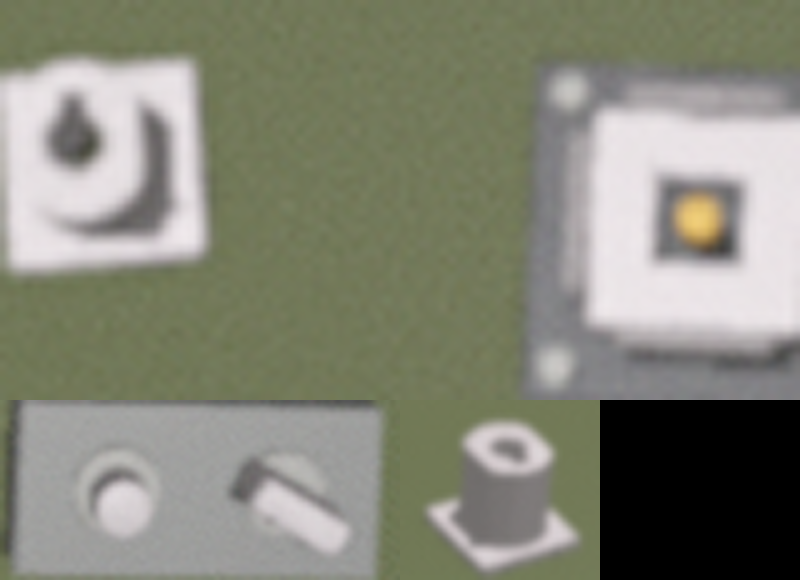

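```bash
python3 - <<'E'
from h import *
t=dict(np.load("top0.npz"));s=dict(np.load("scene0.npz"))
def cr(c,u,v,w,h,k):return cv2.resize(c["frame"][v-h//2:v+h//2,u-w//2:u+w//2],None,fx=k,fy=k,interpolation=cv2.INTER_CUBIC)
cv2.imwrite("pics/z2.png",np.hstack([cr(s,207,265,40,60,10),cr(t,447,226,40,60,10)]))
f=t["frame"].astype(int)
def rect(name,box,mask,z):
    x0,x1,y0,y1=box;m=np.zeros((480,640),np.uint8);m[y0:y1,x0:x1]=mask[y0:y1,x0:x1]
    cs,_=cv2.findContours(m,cv2.RETR_EXTERNAL,cv2.CHAIN_APPROX_NONE);k=max(cs,key=cv2.contourArea)
    p=plane(t,k[:,0,:],z)[:,:2]
    r=cv2.minAreaRect((p*1000).astype(np.float32));print(name,np.round(r[0],1),np.round(r[1],1),round(r[2],1),"n",len(k))
g=cv2.cvtColor(t["frame"],cv2.COLOR_BGR2GRAY)
hsv=cv2.cvtColor(t["frame"],cv2.COLOR_BGR2HSV);lo=hsv[...,1]<60
print(g[240,258],g[232,312],g[224,310],g[228,447],g[245,430],g[300,360],hsv[300,360])
rect("hubfoot",(236,272,215,252),(lo)&(g>60),0.006)
rect("hub bright",(236,272,215,252),(lo)&(g>170),0.006)
rect("nest bright",(300,358,215,270),g>185,0.053)
rect("base",(300,358,215,270),lo&(g>60),0.01)
rect("rack",(415,470,200,292),lo&(g>80),0.062)
rect("grip",(430,465,210,245),g>190,0.113)
rect("knob",(430,465,250,275),g>190,0.101)
y=(hsv[...,1]>90)&(hsv[...,0]<30)&(hsv[...,2]>150);y[:, :300]=0;y[:,358:]=0;y[:215]=0;y[270:]=0
vv,uu=np.nonzero(y);print("plunger",len(uu),uu.mean(),vv.mean(),plane(t,[uu.mean(),vv.mean()],0.053))
# hub bore: dark in top face
d=(g<140);d[:, :245]=0;d[:,257]=0;d[:,258:]=0;d[:222]=0;d[236:]=0
vv,uu=np.nonzero(d);print("bore",len(uu),uu.mean(),vv.mean(),plane(t,[uu.mean(),vv.mean()],0.052))
E
```

```text
106 155 173 210 164 118 [ 37  62 124]
hubfoot [560.9 183.8] [67.3 64.5] 5.0 n 100
hub bright [561.3 184.2] [60.8 57.9] 5.0 n 91
nest bright [536.9   8.2] [62.6 63.2] 89.7 n 100
base [537.5   8.8] [106.3 109.2] 87.6 n 175
rack [ 520.2 -239.1] [ 91.3 171.6] 87.9 n 229
grip [ 559.6 -246.2] [11.9 39.3] 57.0 n 38
knob [ 485.6 -243.1] [19.  19.3] 88.2 n 27
plunger 24 327.8333333333333 239.875 [[0.53714018 0.0084898  0.053     ]]
bore 32 249.71875 229.84375 [[0.56075724 0.18435074 0.052     ]]
```

View pics/z2.png

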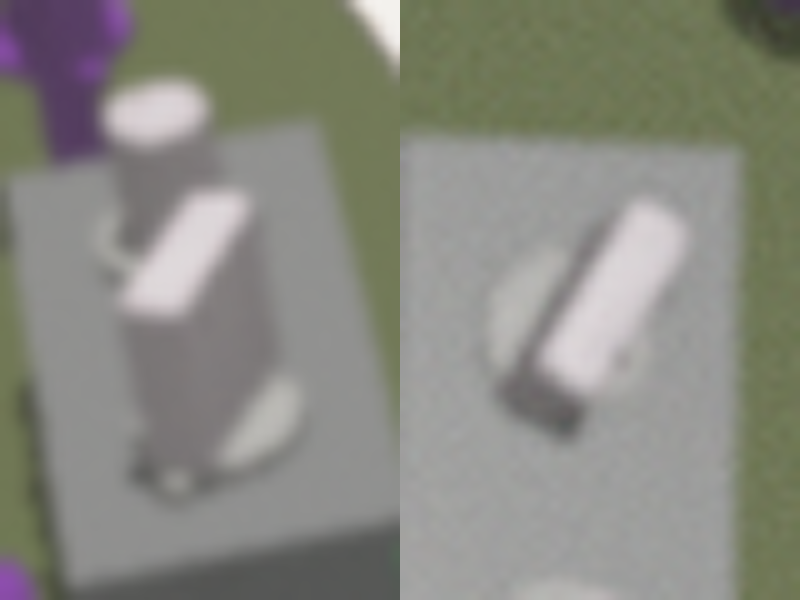

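Scene crop: the shaft's nose shows at the near-left foot of the grip, at about (205,283) in the full frame. That means shaft yaw is about -33°. The hub's keyway faces +x at about 5° yaw. Next I'll move over the hub.

Emit:
servo_tool([
  [[-0.076, -0.043, 0], 0, 1],
  [[-0.076, -0.043, 0], 0, 1],
  [[-0.076, -0.043, 0], 0, 1],
  [[-0.076, -0.043, 0], 0, 1],
  [[-0.076, -0.043, 0], 0, 1],
  [[-0.076, -0.043, 0], 0, 1],
  [[-0.076, -0.043, 0], 0, 1],
  [[-0.076, -0.043, 0], 0, 1],
  [[-0.076, -0.043, 0], 0, 1],
  [[-0.076, -0.043, 0], 0, 1],
  [[-0.076, -0.043, 0], 0, 1],
  [[-0.076, -0.043, 0], 0, 1],
  [[-0.076, -0.043, 0], 0, 1],
  [[-0.076, -0.043, 0], 0, 1],
  [[0, 0, 0], -0.0426, 1],
  [[0, 0, 0], -0.0426, 1],
  [[0, 0, 0], -0.0426, 1],
  [[0, 0, 0], -0.0426, 1],
  [[0, 0, 0], 0, 1],
  [[0, 0, 0], 0, 1],
], grip_force=20)

```text
time_s: 2.1
eef_pos: [0.5607, 0.1844, 0.2143]
ee_rot: [-180.0, -0.0, -175.2]
contact_force: [-0.1, -0.2, 0.4]
gripper_width: 0.092
finger_force: 0.0
```

Emit:
servo_tool([
  [[0, 0, 0.05], 0, 1],
  [[0, 0, 0.05], 0, 1],
  [[0, 0, 0.05], 0, 1],
  [[0, 0, 0.05], 0, 1],
  [[0, 0, 0.05], 0, 1],
  [[0, 0, 0.05], 0, 1],
  [[0, 0, 0.05], 0, 1],
  [[0, 0, 0.05], 0, 1],
  [[0, 0, 0.05], 0, 1],
  [[0, 0, 0.05], 0, 1],
  [[0, 0, 0], 0, 1],
  [[0, 0, 0], 0, 0.7],
  [[0, 0, 0], 0, 0.5],
  [[0, 0, 0], 0, 0.4],
  [[0, 0, 0], 0, 0.3],
  [[0, 0, 0], 0, 0.2],
  [[0, 0, 0], 0, 0.1],
  [[0, 0, 0], 0, 0],
  [[0, 0, 0], 0, 0],
  [[0, 0, 0], 0, 0],
])

```text
time_s: 4.1
eef_pos: [0.5609, 0.1843, 0.0147]
ee_rot: [-180.0, 0.0, -175.0]
contact_force: [-0.8, -0.5, 2.2]
gripper_width: 0.0361
finger_force: 20.0
```

Emit:
servo_tool([
  [[0, 0, -0.05], 0, 0],
  [[0, 0, -0.05], 0, 0],
  [[0, 0, -0.05], 0, 0],
  [[0, 0, -0.05], 0, 0],
  [[0, 0, 0], 0.03, 0],
  [[0.0075, -0.055, 0], 0, 0],
  [[0.0075, -0.055, 0], 0, 0],
  [[0.0075, -0.055, 0], 0, 0],
  [[0.0075, -0.055, 0], 0, 0],
  [[0.0075, -0.055, 0], 0, 0],
  [[0.0075, -0.055, 0], 0, 0],
  [[0.0075, -0.055, 0], 0, 0],
  [[0.0075, -0.055, 0], 0, 0],
  [[0, 0, 0], 0, 0],
  [[0, 0, 0], 0, 0],
  [[0, 0, 0], 0, 0],
])

```text
time_s: 5.7
eef_pos: [0.5357, 0.0101, 0.0944]
ee_rot: [180.0, -0.0, 179.7]
contact_force: [-0.2, -0.1, -1.9]
gripper_width: 0.0358
finger_force: 20.0
```

```bash
python3 - <<'E'
from plant import manip
from h import *
st=manip.get_state();print(st["eef_pos"],st["ee_rot"],st["contact_force"],st["gripper_width"])
o=[]
for n,p in(("scene",[.537,.008,.09]),("top",[.537,.008,.09])):
    c=manip.camera(n);np.savez(f"{n}1.npz",**c);u,v=proj(c,p)[0].astype(int)
    o.append(cv2.resize(c["frame"][v-30:v+30,u-35:u+35],None,fx=5.7,fy=5.7,interpolation=cv2.INTER_CUBIC));print(n,u-35,v-30)
cv2.imwrite("pics/z3.png",np.hstack(o))
E
```

```text
[0.53567596 0.01013491 0.09444173] [ 1.79956838e+02 -5.93117556e-03  1.79701264e+02] [-0.20295092 -0.14929973 -1.8547813 ] 0.03576228683611203
scene 278 208
top 292 207
```

View pics/z3.png

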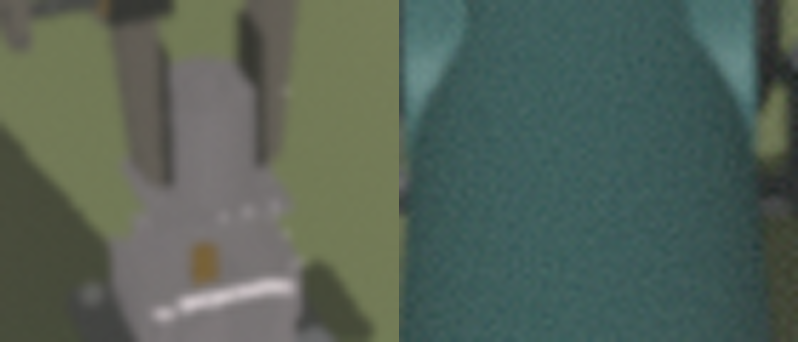

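The scene view shows the hub upright in the fingers above the stand; the top view is blocked by the arm. I'll correct by 1.7 mm and lower.

Emit:
servo_tool([
  [[-0.004, -0.004, 0], 0, 0],
  [[0, 0, 0.01], 0, 0],
  [[0, 0, 0.01], 0, 0],
  [[0, 0, 0.01], 0, 0],
  [[0, 0, 0.01], 0, 0],
  [[0, 0, 0.01], 0, 0],
  [[0, 0, 0.01], 0, 0],
  [[0, 0, 0.01], 0, 0],
  [[0, 0, 0.01], 0, 0],
  [[0, 0, 0], 0, 0],
  [[0, 0, 0], 0, 0],
])

```text
time_s: 6.9
eef_pos: [0.5376, 0.0071, 0.0626]
ee_rot: [180.0, 0.0, 179.6]
contact_force: [0.9, 0.9, -3.2]
gripper_width: 0.036
finger_force: 20.0
```

Emit:
servo_tool([
  [[0, 0.003, 0], 0, 0],
  [[0, 0, 0.0025], 0, 0],
  [[0, 0, 0.0025], 0, 0],
  [[0, 0, 0.0025], 0, 0],
  [[0, 0, 0.0025], 0, 0],
  [[0, 0, 0], 0, 0],
  [[0, 0, 0], 0, 0],
])

```text
time_s: 7.6
eef_pos: [0.5377, 0.0084, 0.0597]
ee_rot: [180.0, 0.1, 179.6]
contact_force: [-1.5, -0.0, 7.5]
gripper_width: 0.0357
finger_force: 20.0
```

Emit:
servo_tool([
  [[0, 0, 0], 0, 0.5],
  [[0, 0, 0], 0, 0.8],
  [[0, 0, 0], 0, 1],
  [[0, 0, 0], 0, 1],
  [[0, 0, -0.0625], 0, 1],
  [[0, 0, -0.0625], 0, 1],
  [[0, 0, -0.0625], 0, 1],
  [[0, 0, -0.0625], 0, 1],
  [[-0.0069, -0.0796, 0], 0, 1],
  [[-0.0069, -0.0796, 0], 0, 1],
  [[-0.0069, -0.0796, 0], 0, 1],
  [[-0.0069, -0.0796, 0], 0, 1],
  [[-0.0069, -0.0796, 0], 0, 1],
  [[-0.0069, -0.0796, 0], 0, 1],
  [[-0.0069, -0.0796, 0], 0, 1],
  [[-0.0069, -0.0796, 0], 0, 1],
  [[0, 0, 0], 0.0453, 1],
  [[0, 0, 0], 0.0453, 1],
  [[0, 0, 0], 0.0453, 1],
  [[0, 0, 0], 0.0453, 1],
])

```text
time_s: 9.6
eef_pos: [0.5573, -0.2466, 0.1582]
ee_rot: [-180.0, -0.0, 146.6]
contact_force: [-0.5, -0.6, 0.6]
gripper_width: 0.0919
finger_force: 0.0
```

```bash
python3 - <<'E'
from plant import manip
from h import *
st=manip.get_state();print(st["eef_pos"],st["ee_rot"],st["time_s"],st["joint_positions"])
o=[]
for n in("scene","top"):
    c=manip.camera(n);np.savez(f"{n}2.npz",**c);u,v=proj(c,[.537,.008,.07])[0].astype(int)
    o.append(cv2.resize(c["frame"][v-30:v+30,u-35:u+35],None,fx=5.7,fy=5.7,interpolation=cv2.INTER_CUBIC));print(n,u-35,v-30)
cv2.imwrite("pics/z4.png",np.hstack(o))
g=cv2.cvtColor(c["frame"],cv2.COLOR_BGR2GRAY);u,v=proj(c,[.537,.008,.097])[0];print(u,v)
m=np.zeros_like(g);u,v=int(u),int(v);m[v-7:v+8,u-7:u+8]=(g<120)[v-7:v+8,u-7:u+8]
vv,uu=np.nonzero(m);print(len(uu),plane(c,[uu.mean(),vv.mean()],.097))
s=dict(np.load("scene0.npz"));print("nose exp scene",proj(s,[.5797,-.2593,.067]),"other",proj(s,[.5395,-.233,.067]))
E
```

```text
[ 0.55725788 -0.24660907  0.15824298] [-1.79993515e+02 -4.32130963e-02  1.46642883e+02] 9.6 [  7.04261726  26.80583102  18.03348011 101.58016875 -10.03875332
  53.22709432  85.94382685]
scene 278 215
top 292 208
327.8375205835232 237.19187815228273
12 [[0.54049989 0.00997137 0.097     ]]
nose exp scene [[204.58825235 282.47276002]] other [[213.37073951 269.32866978]]
```

View pics/z4.png

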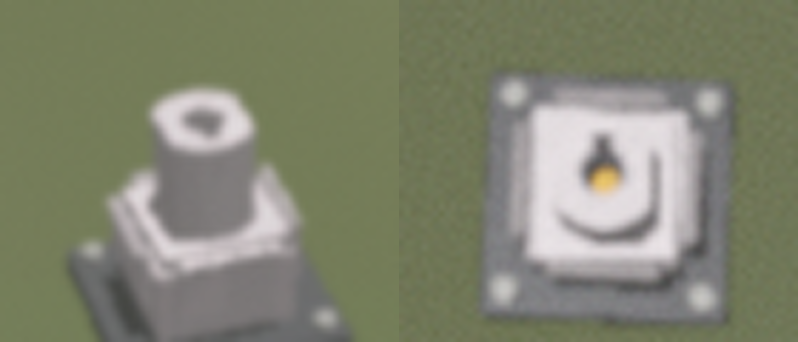

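Hub is seated with its keyway toward +x and the plunger showing in the bore. The nose matches the prediction at (205,282). Now I'll grasp the shaft.

Emit:
servo_tool([
  [[-0.004, 0.004, 0], 0, 1],
  [[0, 0, 0.035], 0, 1],
  [[0, 0, 0.035], 0, 1],
  [[0, 0, 0.035], 0, 1],
  [[0, 0, 0.035], 0, 1],
  [[0, 0, 0.035], 0, 1],
  [[0, 0, 0.035], 0, 1],
  [[0, 0, 0], 0, 1],
  [[0, 0, 0], 0, 0.7],
  [[0, 0, 0], 0, 0.5],
  [[0, 0, 0], 0, 0.35],
  [[0, 0, 0], 0, 0.2],
  [[0, 0, 0], 0, 0.1],
  [[0, 0, 0], 0, 0],
  [[0, 0, 0], 0, 0],
  [[0, 0, 0], 0, 0],
  [[0, 0, 0], 0, 0],
], grip_force=45)

```text
time_s: 11.4
eef_pos: [0.5598, -0.2461, 0.0746]
ee_rot: [180.0, -0.0, 147.0]
contact_force: [-0.0, 0.3, 0.0]
gripper_width: 0.0221
finger_force: 0.0
```

Emit:
servo_tool([
  [[0, 0, 0], 0, 0],
  [[0, 0, 0], 0, 0],
  [[0, 0, 0], 0, 0],
  [[0, 0, 0], 0, 0],
])

```text
time_s: 11.8
eef_pos: [0.5596, -0.2463, 0.0746]
ee_rot: [-180.0, -0.0, 147.0]
contact_force: [-0.3, -1.2, 0.5]
gripper_width: 0.0161
finger_force: 45.0
```

Emit:
servo_tool([
  [[0, 0, -0.046], 0, 0],
  [[0, 0, -0.046], 0, 0],
  [[0, 0, -0.046], 0, 0],
  [[0, 0, -0.046], 0, 0],
  [[0, 0, -0.046], 0, 0],
  [[0, 0, -0.046], 0, 0],
  [[0, 0, 0], -0.0458, 0],
  [[0, 0, 0], -0.0458, 0],
  [[0, 0, 0], -0.0458, 0],
  [[0, 0, 0], -0.0458, 0],
  [[0.0071, 0.0796, 0], 0, 0],
  [[0.0071, 0.0796, 0], 0, 0],
  [[0.0071, 0.0796, 0], 0, 0],
  [[0.0071, 0.0796, 0], 0, 0],
  [[0.0071, 0.0796, 0], 0, 0],
  [[0.0071, 0.0796, 0], 0, 0],
  [[0.0071, 0.0796, 0], 0, 0],
  [[0.0071, 0.0796, 0], 0, 0],
  [[0, 0, 0], 0, 0],
  [[0, 0, 0], 0, 0],
])

```text
time_s: 13.8
eef_pos: [0.5369, 0.0093, 0.1847]
ee_rot: [-180.0, -0.0, -179.9]
contact_force: [-0.2, -0.3, -2.3]
gripper_width: 0.0158
finger_force: 45.0
```

```bash
python3 - <<'E'
from plant import manip
from h import *
st=manip.get_state();print(st["eef_pos"],st["ee_rot"],st["time_s"],st["contact_force"],st["torque"])
c=manip.camera("scene");np.savez("scene3.npz",**c);u,v=proj(c,[.537,.008,.12])[0].astype(int);print(u-40,v-55)
cv2.imwrite("pics/z5.png",cv2.resize(c["frame"][v-55:v+45,u-40:u+40],None,fx=6,fy=6,interpolation=cv2.INTER_CUBIC))
g=proj(c,[[.537,.0085,.097],[.537,.0085,.116],[.563,.0085,.175]]);print("hub top, tip exp, nose exp",(g-[u-40,v-55])*6)
E
```

```text
[0.53686098 0.00932026 0.18469983] [-1.79995103e+02 -3.20110984e-02 -1.79915460e+02] 13.8 [-0.17625846 -0.31744336 -2.33572589] [-0.05305539  0.05289175  0.00985487]
273 172
hub top, tip exp, nose exp [[243.28785507 381.38754634]
 [242.13394067 340.50048523]
 [262.27059246 240.73446892]]
```

View pics/z5.png

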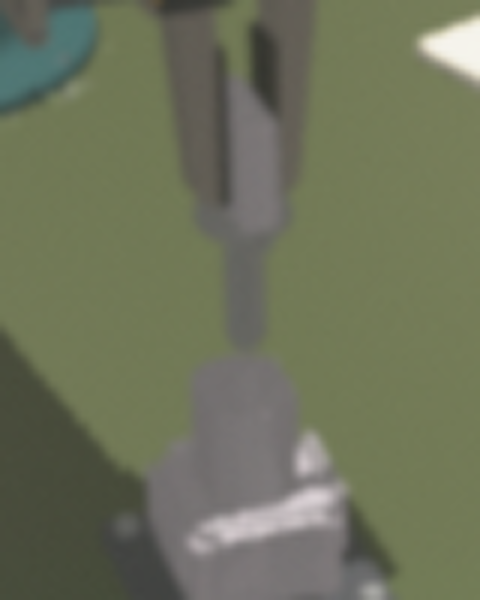

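Shaft tip at (245,345) in the crop sits right above the hub top at (243,383). Lowering.

Emit:
servo_tool([
  [[0, -0.002, 0], 0, 0],
  [[0, 0, 0.015], 0, 0],
  [[0, 0, 0.015], 0, 0],
  [[0, 0, 0.005], 0, 0],
  [[0, 0, 0.005], 0, 0],
  [[0, 0, 0.005], 0, 0],
  [[0, 0, 0.005], 0, 0],
  [[0, 0, 0.005], 0, 0],
  [[0, 0, 0.005], 0, 0],
  [[0, 0, 0.005], 0, 0],
  [[0, 0, 0], 0, 0],
  [[0, 0, 0], 0, 0],
])

```text
time_s: 15.05
eef_pos: [0.537, 0.008, 0.1588]
ee_rot: [180.0, -0.0, 180.0]
contact_force: [-1.3, 1.3, -2.6]
gripper_width: 0.0159
finger_force: 45.0
```

Tip is in the bore without resistance. Next is through the key level at 0.1516.

Emit:
servo_tool([
  [[0, 0, 0.005], 0, 0],
  [[0, 0, 0.005], 0, 0],
  [[0, 0, 0.005], 0, 0],
  [[0, 0, 0.005], 0, 0],
  [[0, 0, 0.005], 0, 0],
  [[0, 0, 0.005], 0, 0],
  [[0, 0, 0], 0, 0],
])

```text
time_s: 15.75
eef_pos: [0.5371, 0.0078, 0.1466]
ee_rot: [-180.0, -0.0, 180.0]
contact_force: [-1.2, 0.3, -3.4]
gripper_width: 0.0159
finger_force: 45.0
```

Emit:
servo_tool([
  [[0, 0, 0.01], 0, 0],
  [[0, 0, 0.01], 0, 0],
  [[0, 0, 0.01], 0, 0],
  [[0, 0, 0.01], 0, 0],
  [[0, 0, 0.01], 0, 0],
  [[0, 0, 0.01], 0, 0],
  [[0, 0, 0.005], 0, 0],
  [[0, 0, 0.005], 0, 0],
  [[0, 0, 0.005], 0, 0],
  [[0, 0, 0.005], 0, 0],
  [[0, 0, 0], 0, 0],
])

```text
time_s: 16.85
eef_pos: [0.5372, 0.0078, 0.1151]
ee_rot: [-180.0, 0.0, 180.0]
contact_force: [-2.4, 1.0, 3.8]
gripper_width: 0.0156
finger_force: 45.0
```

Plunger force is showing. I'll press on to the collar.

Emit:
servo_tool([
  [[0, 0, 0.004], 0, 0],
  [[0, 0, 0.004], 0, 0],
  [[0, 0, 0.0025], 0, 0],
  [[0, 0, 0.0025], 0, 0],
  [[0, 0, 0.0025], 0, 0],
  [[0, 0, 0], 0, 0],
  [[0, 0, 0], 0, 0],
])

```text
time_s: 17.55
eef_pos: [0.5373, 0.0078, 0.1096]
ee_rot: [180.0, 0.0, 180.0]
contact_force: [-5.2, 0.4, 9.1]
gripper_width: 0.0157
finger_force: 45.0
```

Emit:
servo_tool([
  [[0, 0, 0.0025], 0, 0],
  [[0, 0, 0.0025], 0, 0],
  [[0, 0, 0], 0, 0],
  [[0, 0, 0], 0, 0],
  [[0, 0, 0], 0, 0],
])

```text
time_s: 18.05
eef_pos: [0.5374, 0.0078, 0.1095]
ee_rot: [180.0, 0.0, 180.0]
contact_force: [-9.9, 0.3, 25.0]
gripper_width: 0.0155
finger_force: 45.0
```

```bash
python3 - <<'E'
from plant import manip
from h import *
st=manip.get_state();print(st["eef_pos"],st["ee_rot"],st["time_s"],st["contact_force"],st["finger_force"])
c=manip.camera("scene");u,v=proj(c,[.537,.008,.1])[0].astype(int)
cv2.imwrite("pics/z6.png",cv2.resize(c["frame"][v-40:v+40,u-40:u+40],None,fx=7,fy=7,interpolation=cv2.INTER_CUBIC))
E
```

```text
[0.53737856 0.00775081 0.10947003] [1.79979735e+02 2.88288094e-02 1.79963138e+02] 18.05 [-9.87378553  0.26662734 24.9857684 ] 45.00740647315979
```

View pics/z6.png

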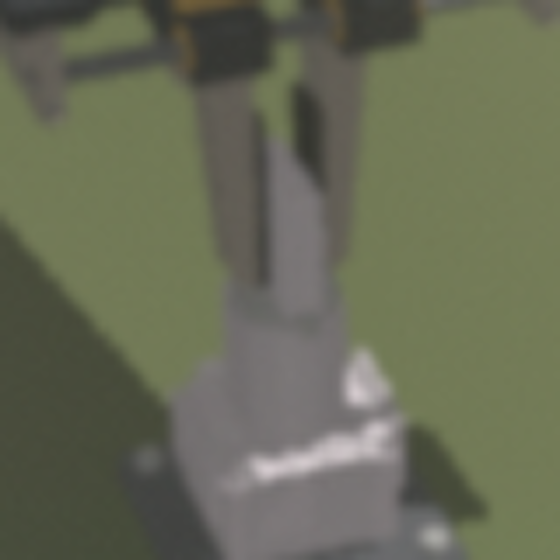

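The collar is flush on the hub with about 27 N of push at a hard stop, right at the predicted height. Handing in.

```bash
python3 -c "
from plant import manip
print(manip.job_done())"
```

```text
the job is handed in; nothing more can be done
None
```

I handed the job in at about 18 s of robot time: the hub is seated in the nest, and the keyed shaft is fully home against the plunger with the gripper still holding it at 45 N. The hand-in returned no verdict, so I can't confirm the judged result.

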